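# Finish the slat bundle and hold it under the press

### The job

Lay the two loose brown slats that lie on the table flat on the tower in the bundling press as its third layer: crosswise on the pale slats, each straight above a brown slat of the bottom layer and let go there. Then bring the red handle over and down until the press arm is level, with its press bar bearing on both new slats, and finish while still holding it there: the arm springs up if let go, and the program ends with the hand on the handle. Keep the tower standing as it is and leave the other goods alone.

Things in the scene. Friction and masses are not known exactly. Their poses are not given: they have to be found in the camera images.
- press: Bundling press, fixed: grey bed plate 320 x 150 x 10 mm (x -100..220, y -75..75 in its frame), two green hinge cheeks 104 mm high at its far end, green arm 18 x 14 mm with red T-handle, standing up at the start. Origin: at table height under the tower's centre; x towards the hinge (away from the robot), y left, z up.
- third_layer (a point): Fixed point of the press at its x 0, y 0, z 34 mm: centre of the top of the two-layer tower on the bed, where the undersides of the new slats go. Undersides in the press frame: layer 1 z 10 mm, layer 2 z 22, layer 3 z 34; the finished tower's top is at z 46.
- press_hinge (a point): On the arm's hinge axis, which is parallel to the press's y, at x 170, z 80 mm in the press frame.
- press_arm (a joint): Arm angle, rad: 0 = standing up as at the start (85 deg above level, leaning slightly to the robot); grows as the handle comes over towards the robot and down; 1.484 = level; stop at 1.554. A return spring always drives it back to 0: about 2 N at the handle when up, about 6 N when level on the finished tower.
- press_bar (a joint): Black rubber press bar sprung under the arm, 170 mm from the hinge; 120 (along press y) x 30 x 14 mm. Value: how far it is pushed in towards the arm, m: 0 free, 0.016 fully in. Arm level, bar free: underside at press z 39 mm, so the 46 mm tower pushes it in 7 mm. Spring: 1.8 N + 0.6 N per mm.
- handle_mid (a point): Middle of the red T-handle: round bar along the press's y, 150 mm long, red grips of 20 mm diameter from 16 to 74 mm either side; the arm joins at the middle, 250 mm from the hinge axis. Arm up: x 148 mm, z 329 mm in the press frame; level: x -80, z 80.
- grip_left (a point): On the handle's axis, 45 mm to the +y side of its middle, centre of the left red grip: a place to pinch from above with the fingers closing across the bar, beside the arm.
- grip_right (a point): The same, 45 mm to the -y side, centre of the right red grip.
- slat_a: Loose orange-brown (cedar) slat lying flat on the table beside the press, 120 x 24 x 12 mm, 20 to 35 g; origin: centre of underside; x along its length, y across its width, z up
- slat_b: The other loose orange-brown slat, likewise, 120 x 24 x 12 mm, 20 to 35 g; origin: centre of underside; x along its length, y across its width, z up
- low_left: Brown slat of the bottom layer, lies along the press's x, centred at about y +36 mm in the press frame. 120 x 24 x 12 mm, 20 to 35 g; origin: centre of underside; x along its length, y across its width, z up
- low_right: Brown slat of the bottom layer, along the press's x, at about y -36 mm. 120 x 24 x 12 mm, 20 to 35 g; origin: centre of underside; x along its length, y across its width, z up
- mid_near: Pale slat of the second layer, across (along the press's y), at about x -36 mm, underside at z 22 mm. 120 x 24 x 12 mm, 20 to 35 g; origin: centre of underside; x along its length, y across its width, z up
- mid_far: Pale slat of the second layer, across, at about x +36 mm. 120 x 24 x 12 mm, 20 to 35 g; origin: centre of underside; x along its length, y across its width, z up
- candle_tin: Bystander: brass candle tin with dark lid, diameter 68, height 58 (mm); origin: centre of underside.
- bowl: Bystander: orange plastic bowl, rim diameter 90, height 45 (mm); origin: centre of underside.
- sweet_jar: Bystander: clear steel-lidded jar of yellow sweets, diameter 90, height 130 (mm); origin: centre of underside.
- gift_box: Bystander: blue lidded gift box 104 x 79 x 52 (mm); origin: centre of underside.
- ribbon_reel: Bystander: red reel lying flat, diameter 70, height 30 (mm); origin: centre of underside.
- silver_cup: Bystander: steel cup, rim diameter 68, height 80 (mm); origin: centre of underside.

How it is judged (in metres and radians):
On the way:
1. both loose slats lie on the tower as its third layer, let go, with the press not yet brought down (z of slat_a in the frame of press between 0.0305 and 0.038 m and x of slat_a in the frame of press between -0.015 and 0.015 m and angle between the x axis of each of slat_a, slat_b and the x axis of press, either way round below 0.15 rad and angle between the z axis of each of slat_a, slat_b and the z axis of press, either way round below 0.06 rad and z of slat_b in the frame of press between 0.0305 and 0.038 m and x of slat_b in the frame of press between -0.015 and 0.015 m and ((y of slat_a in the frame of press between 0.023 and 0.049 m and y of slat_b in the frame of press between -0.049 and -0.023 m) or (y of slat_a in the frame of press between -0.049 and -0.023 m and y of slat_b in the frame of press between 0.023 and 0.049 m)) and contact force between each of the arm, the fingers and slat_a below 0.1 N and contact force between each of the arm, the fingers and slat_b below 0.1 N and value of joint press_arm below 1.2 rad), for 0.2 s.
At the end, for the whole second after the job is handed in: Both slats lie flat as third layer, within 0.15 rad of the press's x, 15 mm lengthwise, 13 mm sideways of above the bottom slats, one each side; lower slats moved under 15 mm; robot in contact (over 1 N) holds the arm still within 0.035 rad of level; bar bears on each new slat with over 0.8 N (z of slat_a in the frame of press between 0.0305 and 0.038 m and x of slat_a in the frame of press between -0.015 and 0.015 m and angle between the x axis of each of slat_a, slat_b and the x axis of press, either way round below 0.15 rad and angle between the z axis of each of slat_a, slat_b and the z axis of press, either way round below 0.06 rad and z of slat_b in the frame of press between 0.0305 and 0.038 m and x of slat_b in the frame of press between -0.015 and 0.015 m and ((y of slat_a in the frame of press between 0.023 and 0.049 m and y of slat_b in the frame of press between -0.049 and -0.023 m) or (y of slat_a in the frame of press between -0.049 and -0.023 m and y of slat_b in the frame of press between 0.023 and 0.049 m)) and value of joint press_arm between 1.449 and 1.519 rad and velocity of joint press_arm between -0.05 and 0.05 rad/s and contact force between press and slat_a above 0.8 N and contact force between press and slat_b above 0.8 N and contact force between any of the fingers, the arm and press above 1 N and distance of each of low_left, low_right, mid_near, mid_far from where it was at the start of the episode below 0.015 m); the arm keeps its last pose, push and grip.
It fails at once if a bystander is moved more than 30 mm or tipped (distance of any of candle_tin, bowl, sweet_jar, gift_box, ribbon_reel, silver_cup from where it was at the start of the episode above 0.03 m or angle between any of candle_tin, bowl, sweet_jar, gift_box, ribbon_reel, silver_cup's own z axis and vertical above 0.4 rad).
It also fails if it takes over 72 s, if anything falls off the work surface, if the arm or the gripper's body presses on something with over 40 N, if the wrist force passes 120 N, or if a joint passes its speed limit or range.

### The arm

A 6-joint arm with a two-finger parallel gripper is mounted at the origin on the work surface. World frame = base frame: x ahead of the robot, y to its left, z up, the work surface at z = 0. Lengths are in mm, angles in rad, forces in N, time in s.
With the tool pointing down it reaches from about 150 to 775 mm from the base axis. Payload 6.1 kg.
Tool frame: the origin (TCP) lies on the centre line of the jaws, within the pads' length; the fingertips stand 8 mm ahead of it and the grasp point (between the pads) lies 11 mm behind it; z points along the fingers, y is the line along which they close (so a half turn about z gives the same grasp; the last joint's range is limited). The gripper opens to 85 mm and grips with 20 to 120 N. Pads are 22 mm wide; open, the fingers measure 114 mm over their backs; the gripper's body (76 mm by 85 mm) begins 54 mm behind the grasp point. The pads swing forward as they close: fully open they stand 13 mm farther back than shut.
Start: joints at [-1.331, 0.126, -0.04, 1.405, 0, 1.571], TCP at [124.686, -509.962, 239.295] pointing down, gripper open.
Joint ranges: [-2.72, 2.72], [-0.95, 1.95], [-1.27, 1.35], [-1.78, 2.02], [-1.46, 1.47], [-3.14, 3.14]. Speed limits (rad/s): [2.39, 2.39, 3.01, 3.14, 3.14, 3.14].

### API

Orientations are given as a 3x3 rotation matrix whose columns are the frame's x, y, z axes.
In Python, from cell import r, vision, status, ticket gives the robot as it stands (r), with the cameras (vision), the readings (status) and the job (ticket).
- The arm moves only by the shell command python3 nudge.py 'ROWS' [FORCE]. ROWS is a JSON list of rows, 1 to 8 of them, each an object with the fields jaw (the finger opening in mm), sx, sy, sz (the shift in fractions of the full range, 1 being 750 mm), spin (a turn about the tool's z in parts of the range, where 1.0 means 180 degrees); a field left out counts as zero (the opening has to be given); each row shifts and turns the commanded pose from where the row before left it, along the tool's axes as they then stand; what a row does not reach is not made up. A row lasts 1/12 s, in which the tool goes at most 41.7 mm and 0.125 rad, less where a joint would pass 70% of its speed; a pose out of reach is approached as far as the arm can. The fingers move at their own pace and stop on an object; FORCE is the grip in N (left out, the last holds). Time passes only in rows, so rows that do not move let the fingers close. It prints the time, the measured TCP pose, the force, the opening and the grip force at its end. No shift or turn number may pass 1 either way. Input that does not fit is refused with a message, and nothing moves.
- status.sense(): the state, without advancing time (a new reading comes with each control period).
- vision.capture(name): name is "scene" or "top" or "wrist"; returns a dict with "pixels" (480x640x3 uint8, blue, green, red), "fov_y" (degrees; the focal length in pixels is half the picture's height over the tangent of half this angle, whatever the lens; pixels are square), "cx", "cy" (the principal point, pixels), "extrinsics" (4x4, takes a point from camera to world coordinates). Camera axes: x right, y up, looking along -z (the intrinsics and any distortion apply to the point x, -y, -z); pixel columns grow to the right and rows downward; lengths in mm; the calibration is good to about 2 mm. A picture is of the moment at which its call begins. There is no depth.
- ticket.job_done(): hands the job in; it is judged then, once.
The state is a dict: "t": time; "qpos": joint angles; "dq": joint speeds; "tau": joint torques, N m; "eef_pos": TCP position; "ee_rot": TCP orientation; "wrist_force": force on the tool from outside, world axes, zero at the start; "torque": the same for the moment, N m; "gripper_width": finger opening in mm; "gripper_force": force on a finger pad.
Only numpy, scipy, OpenCV 4.12 (cv2) and the standard library are available. Lean on these libraries where they do the work, as an engineer would, in place of code of your own. Each camera call takes 0.05 s, during which the arm holds its last target. There are 200 camera calls.

## Working session

There is one attempt and no reset: what is moved stays moved. The work goes in short steps, Python scripts to look and compute and a shell command to move; the robot and the scene stay as the last step left them, time stands still between calls to the robot, and variables do not carry over. Pictures are saved under pics/ and viewed, at most 13 in all, crops included, and the job is handed in when it is done.

```bash
ls; mkdir -p pics; python3 - <<'E'
from cell import r, vision, status, ticket
import cv2,numpy as np
s=status.sense(); print(s)
for n in("scene","top"):
    c=vision.capture(n); cv2.imwrite(f"pics/{n}0.png",c["pixels"]); print(n,{k:v for k,v in c.items() if k!="pixels"})
E
```

```text
cell.py
nudge.py
pics
{'t': 0.0, 'qpos': array([-1.33100026e+00,  1.26427646e-01, -4.06210165e-02,  1.40542247e+00,
       -4.94745899e-06,  1.57074504e+00]), 'dq': array([ 4.80559170e-04,  5.09763478e-04,  9.90339384e-04,  9.04560446e-05,
        3.65535474e-04, -9.74301634e-04]), 'tau': array([ 1.95495562e-05, -4.35914826e+01,  3.52923703e+01,  1.72826531e-02,
        7.08428456e-05,  3.53697338e-06]), 'eef_pos': array([ 124.59200146, -509.58353648,  238.49752841]), 'ee_rot': array([[ 9.71374246e-01,  2.37554020e-01, -4.02580192e-04],
       [ 2.37554361e-01, -9.71372886e-01,  1.62570990e-03],
       [-4.86156184e-06, -1.67480741e-03, -9.99998597e-01]]), 'wrist_force': array([-0.59106369,  0.67299051,  0.6562335 ]), 'torque': array([ 0.02828863, -0.00476359, -0.0755773 ]), 'gripper_force': 0.0, 'gripper_width': 85.15611376677923}
scene {'fov_y': 46.169174630138045, 'cx': 325.29601520205534, 'cy': 234.5893912853935, 'extrinsics': array([[ 2.56859435e-01, -7.23670207e-01,  6.40565892e-01,
         1.46042289e+03],
       [ 9.66357916e-01,  2.01404718e-01, -1.59964112e-01,
        -2.26189936e+02],
       [-1.32517310e-02,  6.60104212e-01,  7.51057135e-01,
         1.23267793e+03],
       [ 0.00000000e+00,  0.00000000e+00,  0.00000000e+00,
         1.00000000e+00]])}
top {'fov_y': 44.83129318061652, 'cx': 318.5353822773333, 'cy': 237.99195387763797, 'extrinsics': array([[ 8.68308525e-04,  9.84784584e-01, -1.73777357e-01,
         3.43123691e+02],
       [-9.99978291e-01, -2.79990734e-04, -6.58325256e-03,
        -3.99650397e+00],
       [-6.53174169e-03,  1.73779301e-01,  9.84762962e-01,
         1.54687865e+03],
       [ 0.00000000e+00,  0.00000000e+00,  0.00000000e+00,
         1.00000000e+00]])}
```

View pics/top0.png

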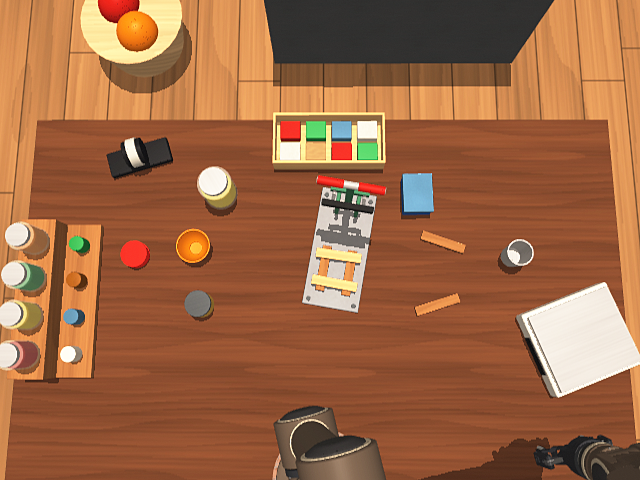

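View pics/scene0.png

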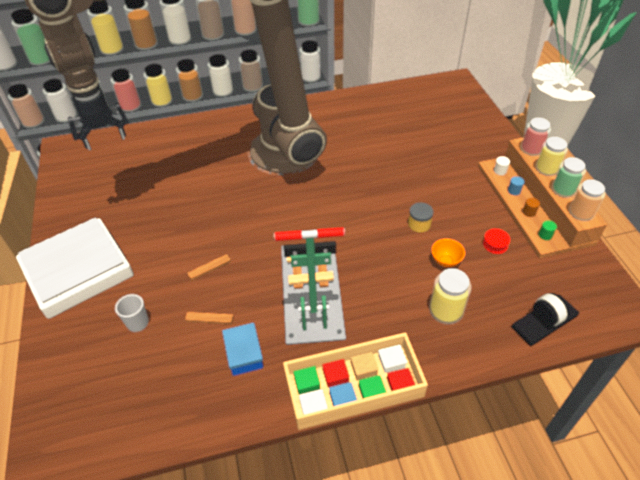

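The top view shows loose slats at about (443,242) and (437,304), the press bed around (340,245) and pale slats at (339,256) and (334,284). In the scene view the loose slats are at (209,317) and (209,266), and the handle is at (310,234).

```bash
cat > h.py <<'E'
import cv2,numpy as np
from cell import r, vision, status, ticket
def ray(c,uv):
    f=240/np.tan(np.radians(c["fov_y"]/2)); E=c["extrinsics"]
    d=E[:3,:3]@np.array([(uv[0]-c["cx"])/f,-(uv[1]-c["cy"])/f,-1]); return E[:3,3],d/np.linalg.norm(d)
def plane(c,uv,z):
    o,d=ray(c,uv); return o+d*(z-o[2])/d[2]
def tri(c1,u1,c2,u2):
    A=np.zeros((3,3));b=np.zeros(3);L=[ray(c1,u1),ray(c2,u2)]
    for o,d in L:
        P=np.eye(3)-np.outer(d,d);A+=P;b+=P@o
    X=np.linalg.solve(A,b); o,d=L[0]
    return X,2*np.linalg.norm((np.eye(3)-np.outer(d,d))@(X-o))
def proj(c,X):
    f=240/np.tan(np.radians(c["fov_y"]/2)); E=c["extrinsics"]
    p=E[:3,:3].T@(np.array(X)-E[:3,3]); return np.array([c["cx"]-f*p[0]/p[2],c["cy"]+f*p[1]/p[2]])
def blobs(c,lo,hi,roi,amin=60):
    h=cv2.cvtColor(c["pixels"],cv2.COLOR_BGR2HSV); m=cv2.inRange(h,np.array(lo),np.array(hi))
    k=np.zeros_like(m);x0,y0,x1,y1=roi;k[y0:y1,x0:x1]=m[y0:y1,x0:x1]
    cs,_=cv2.findContours(k,cv2.RETR_EXTERNAL,cv2.CHAIN_APPROX_NONE)
    return [(cv2.minAreaRect(q),cv2.contourArea(q)) for q in cs if cv2.contourArea(q)>amin]
def axis(rc):  # ends of the long mid line of a rect
    b=cv2.boxPoints(rc); 
    if np.linalg.norm(b[0]-b[1])>np.linalg.norm(b[1]-b[2]): b=np.roll(b,-1,0)
    return (b[0]+b[1])/2,(b[2]+b[3])/2
E
python3 - <<'E'
from h import *
T=vision.capture("top");S=vision.capture("scene")
hv=cv2.cvtColor(T["pixels"],cv2.COLOR_BGR2HSV)
print(hv[242,443],hv[304,437],hv[256,339],hv[284,334],hv[270,351],hv[330,440],hv[200,330])
hs=cv2.cvtColor(S["pixels"],cv2.COLOR_BGR2HSV);print(hs[317,209],hs[266,209],hs[278,320],hs[290,200])
for c,roi in((T,(400,220,480,320)),(S,(180,250,240,330))):
    for b,a in blobs(c,(8,120,150),(20,255,255),roi): print(b,a,axis(b))
print('pale')
for c,roi in((T,(300,200,380,310)),(S,(280,250,345,300))):
    for b,a in blobs(c,(18,60,150),(30,200,255),roi,15): print(b,a)
print('brown in press')
for b,a in blobs(T,(8,120,150),(17,255,255),(300,200,380,310),10): print(b,a)
print('red handle')
for c,roi in((T,(300,160,400,210)),(S,(260,220,360,250))):
    for b,a in blobs(c,(0,180,120),(6,255,255),roi,15): print(b,a,axis(b))
print('bed')
for b,a in blobs(T,(0,0,120),(180,40,255),(295,175,385,320),100): print(b,a,cv2.boxPoints(b).tolist())
E
```

```text
[ 14 168 241] [ 14 170 239] [ 24 111 254] [ 24 110 254] [ 13 170 228] [ 10 173 149] [10 40 38]
[ 14 160 241] [ 15 168 239] [ 27  98 255] [ 10 164 160]
((439.5, 306.0), (26.0, 79.0), 90.0) 1064.0 (array([479., 306.], dtype=float32), array([400., 306.], dtype=float32))
((439.4938659667969, 286.71405029296875), (79.22480773925781, 9.6817626953125), 1.6365771293640137) 646.0 (array([399.8976 , 285.58273], dtype=float32), array([479.09012, 287.84537], dtype=float32))
((427.0, 263.0), (4.0, 54.0), 90.0) 120.0 (array([454., 263.], dtype=float32), array([400., 263.], dtype=float32))
((456.5, 256.5), (3.0, 45.0), 90.0) 84.5 (array([479. , 256.5], dtype=float32), array([434. , 256.5], dtype=float32))
((439.5, 236.5), (33.0, 79.0), 90.0) 1159.5 (array([479. , 236.5], dtype=float32), array([400. , 236.5], dtype=float32))
((209.49998474121094, 289.5), (58.99999237060547, 78.99998474121094), -0.0) 4516.0 (array([209.49998, 250.     ], dtype=float32), array([209.49998, 329.     ], dtype=float32))
pale
((333.97882080078125, 282.46893310546875), (45.70279312133789, 9.586698532104492), 10.713122367858
[... 2039 characters left out ...]
5.17245, 235.93103], dtype=float32))
((330.5, 232.0), (10.0, 25.0), 90.0) 210.0 (array([343., 232.], dtype=float32), array([318., 232.], dtype=float32))
bed
((361.44598388671875, 214.8243408203125), (23.180255889892578, 42.25053787231445), 9.462322235107422) 471.0 [[346.54058837890625, 233.7567596435547], [353.48651123046875, 192.0811004638672], [376.35137939453125, 195.8919219970703], [369.40545654296875, 237.5675811767578]]
((339.69293212890625, 249.49618530273438), (56.3558349609375, 117.83493041992188), 10.17551040649414) 4077.0 [[301.54962158203125, 302.5089111328125], [322.3668212890625, 186.5273895263672], [377.83624267578125, 196.48345947265625], [357.01904296875, 312.4649658203125]]
```

```bash
python3 - <<'E'
from h import *
T=vision.capture("top");S=vision.capture("scene")
L=(8,120,195);H=(20,255,255)
t=sorted(blobs(T,L,H,(400,220,480,320)),key=lambda q:q[0][0][1]); s=sorted(blobs(S,L,H,(180,250,240,330)),key=lambda q:-q[0][0][1])
for (a,A),(b,B) in zip(t,s):
    X,e=tri(T,a[0],S,b[0]); print('slat',a,b,X,e)
    for c,q in((T,a),(S,b)):
        p=[plane(c,u,12) for u in axis(q)]; d=p[1]-p[0]; print(' ctr',(p[0]+p[1])/2,'ang',np.degrees(np.arctan2(d[1],d[0])),'len',np.linalg.norm(d))
def one(c,lo,hi,roi): return max(blobs(c,lo,hi,roi,30),key=lambda q:q[1])[0]
P=[]
for n,tr in(('near',(300,270,380,310)),('far',(300,240,380,265))):
    q=one(T,(18,60,150),(30,200,255),tr); p=[plane(T,u,34) for u in axis(q)];d=p[1]-p[0]
    P.append((p[0]+p[1])/2); print(n,P[-1],np.degrees(np.arctan2(d[1],d[0])),np.linalg.norm(d))
print('third',(P[0]+P[1])/2,'yaw',np.degrees(np.arctan2(*(P[1]-P[0])[[1,0]])),np.linalg.norm(P[1]-P[0]))
R=(0,180,120);Q=(6,255,255)
for n,a,b in(('right',(350,160,400,210),(260,220,305,250)),('left',(300,160,350,210),(310,220,360,250))):
    print(n,tri(T,one(T,R,Q,a)[0],S,one(S,R,Q,b)[0]))
q=one(T,(0,0,120),(180,40,255),(295,175,385,320)); print('bed',[plane(T,u,10) for u in cv2.boxPoints(q)])
cv2.imwrite("pics/c.png",cv2.resize(T["pixels"][160:330,290:490],None,fx=3.5,fy=3.5,interpolation=cv2.INTER_CUBIC))
E
```

```text
slat ((442.69366455078125, 241.3952178955078), (44.64400100708008, 8.814264297485352), 18.88608741760254) ((208.5, 316.5), (9.0, 47.0), 90.0) [ 605.58687185 -327.14831645    6.23165075] 0.7967328593429134
 ctr [ 604.6960895  -325.40216022   12.        ] ang -109.40144219047811 len 118.00693324981621
 ctr [ 609.49082977 -327.10355187   12.        ] ang -105.37886618991787 len 121.08014578896085
slat ((437.17230224609375, 304.0325012207031), (9.570411682128906, 44.63393783569336), 72.07208251953125) ((208.36402893066406, 265.7110595703125), (7.557897567749023, 44.76191711425781), 64.79888153076172) [ 438.32337394 -306.75197947    5.83306151] 0.9771796856369146
 ctr [ 438.03814428 -305.15093494   12.        ] ang 107.71411477429973 len 118.07113563620617
 ctr [ 443.06593432 -306.03182683   12.        ] ang -72.34493063964916 len 122.30070150725365
near [492.21752445 -34.07853188  34.        ] -100.72971627613862 118.94912294926196
far [565.76779192 -45.68612815  34.        ] -98.22591757337092 118.41350058679433
third [528.99265818 -39.88233002  34.        ] yaw -8.968367339739377 74.46058109456935
right (array([ 667.59444051, -110.39920188,  326.44237648]), np.float64(0.5420110405950824))
left (array([683.44500595, -20.69411092, 326.70489115]), np.float64(0.3473495335480471))
bed [array([441.95476029,  50.82419479,  10.        ]), array([756.72131621,  -4.03853782,  10.        ]), array([ 728.70732742, -154.60794093,   10.        ]), array([416.02122781, -94.7986405 ,  10.        ])]
```

View pics/c.png

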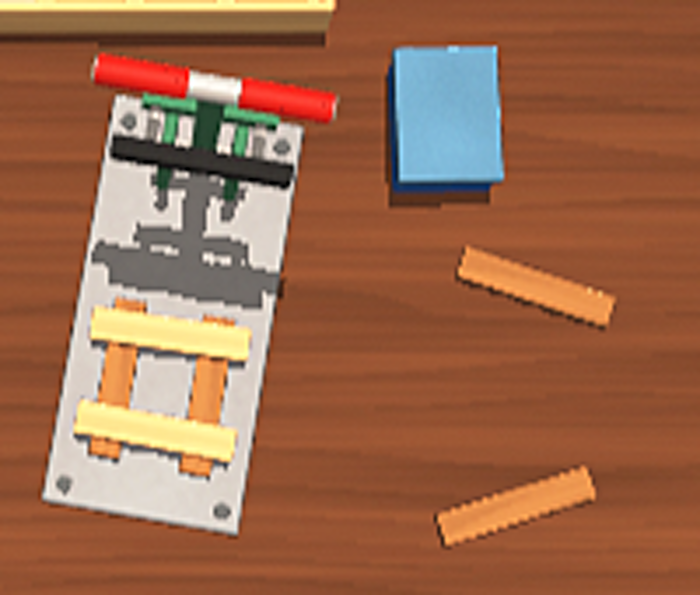

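The crop shows the press yawed about -10°, its bottom browns and pale slats intact, and both loose slats clear on the right. Next, compute the move to slat B (the nearer one).

```bash
cat >> h.py <<'E'
def go(xyz,yaw):
    s=status.sense();R=s["ee_rot"];d=R.T@(np.array(xyz)-s["eef_pos"])
    y=np.degrees(np.arctan2(R[1,0],R[0,0]));t=(yaw-y+180)%360-180
    print("t",round(s["t"],2),"yaw",y.round(2),"shift",d.round(1),"turn",round(-np.radians(t),3),"q6",s["qpos"][5].round(2),"tilt",R[:,2].round(3))
E
python3 -c "
from h import *
go([440.5,-305.6,130],107.7)"
```

```text
t 0.3 yaw 13.74 shift [ 355.3 -123.3  109.1] turn -1.64 q6 1.57 tilt [-0.     0.001 -1.   ]
```

The rows are not in the units I measure in: shifts go in shares of 750 mm and turns go in shares of 180 degrees. I convert before sending: 36 mm / 750 = 0.048, 29 mm / 750 = 0.0387.

```bash
python3 nudge.py '[{"jaw": 85,"sx": 0.0387,"sy": -0.0133},{"jaw": 85,"sx": 0.048,"sy": -0.0167,"sz": 0.0067},{"jaw": 85,"sx": 0.048,"sy": -0.0167,"sz": 0.0067},{"jaw": 85,"sx": 0.048,"sy": -0.0167,"sz": 0.0067},{"jaw": 85,"sx": 0.048,"sy": -0.0167,"sz": 0.0067},{"jaw": 85,"sx": 0.048,"sy": -0.0167,"sz": 0.0067},{"jaw": 85,"sx": 0.048,"sy": -0.0167,"sz": 0.0067},{"jaw": 85,"sx": 0.048,"sy": -0.0167,"sz": 0.0067}]' 40
python3 nudge.py '[{"jaw": 85,"sx": 0.048,"sy": -0.0167,"sz": 0.0067},{"jaw": 85,"sx": 0.048,"sy": -0.0167,"sz": 0.0067},{"jaw": 85,"sz": 0.0067,"spin": -0.0382},{"jaw": 85,"sz": 0.0067,"spin": -0.0382},{"jaw": 85,"sz": 0.0067,"spin": -0.0382},{"jaw": 85,"sz": 0.0067,"spin": -0.0382},{"jaw": 85,"sz": 0.0067,"spin": -0.0382},{"jaw": 85,"sz": 0.0067,"spin": -0.0382}]'
python3 nudge.py '[{"jaw": 85,"sz": 0.0067,"spin": -0.0382},{"jaw": 85,"sz": 0.0067,"spin": -0.0382},{"jaw": 85,"sz": 0.0067,"spin": -0.0382},{"jaw": 85,"sz": 0.0067,"spin": -0.0382},{"jaw": 85,"sz": 0.0067,"spin": -0.0382},{"jaw": 85,"sz": 0.0067,"spin": -0.0382},{"jaw": 85,"sz": 0.0067,"spin": -0.0382},{"jaw": 85,"spin": -0.0255}]'
python3 - <<'E'
from h import *
go([440.5,-305.6,130],107.7)
W=vision.capture("wrist");cv2.imwrite("pics/w1.png",W["pixels"])
E
```

```text
t: 0.97
eef_pos: [375.8, -347.2, 204.2]
ee_rot: [[0.971, 0.238, 0.0], [0.238, -0.971, -0.0], [0.0, 0.0, -1.0]]
wrist_force: [0.7, -1.2, 0.1]
gripper_width: 84.8
gripper_force: 0.0
t: 1.63
eef_pos: [438.5, -307.0, 163.9]
ee_rot: [[0.569, 0.823, -0.0], [0.823, -0.569, 0.0], [0.0, -0.0, -1.0]]
wrist_force: [0.1, 0.4, 0.6]
gripper_width: 84.7
gripper_force: 0.0
t: 2.3
eef_pos: [438.0, -306.8, 128.2]
ee_rot: [[-0.309, 0.951, -0.001], [0.951, 0.309, 0.001], [0.001, -0.001, -1.0]]
wrist_force: [0.4, 0.4, -0.2]
gripper_width: 85.2
gripper_force: 0.0
t 2.3 yaw 108.03 shift [ 0.4  2.8 -1.8] turn 0.006 q6 0.65 tilt [-0.001  0.001 -1.   ]
```

View pics/w1.png

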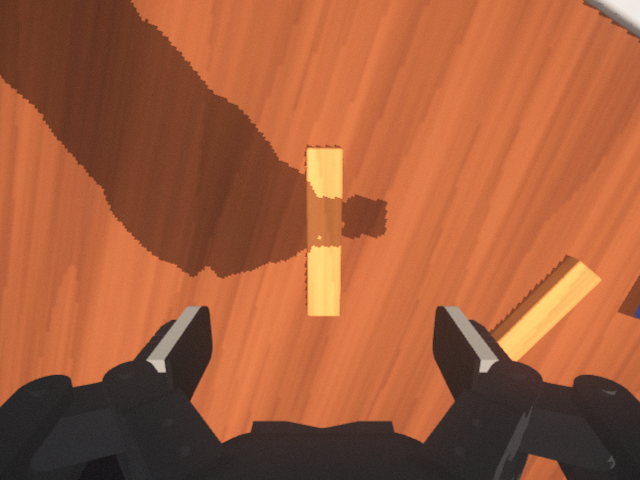

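The wrist view shows slat B upright in the picture, ends at about (324,147) and (324,316). It is aligned with the jaws. I'll compute its centre.

```bash
python3 - <<'E'
from h import *
W=vision.capture("wrist");T=vision.capture("top");S=vision.capture("scene")
a=plane(W,(324.5,147.5),12);b=plane(W,(324,316),12);d=a-b
print(a,b,(a+b)/2,np.linalg.norm(d),np.degrees(np.arctan2(d[1],d[0])))
print(W["extrinsics"].round(2))
t=max(blobs(T,(8,120,195),(20,255,255),(400,270,480,320)),key=lambda q:q[1])[0][0]
print(tri(W,(324.3,232),T,t))
go([*((a+b)/2)[:2],12],np.degrees(np.arctan2(d[1],d[0])))
E
```

```text
[ 419.12479115 -247.55937423   12.        ] [ 456.31132622 -361.92575626   12.        ] [ 437.71805869 -304.74256525   12.        ] 120.26016684753073 108.01207319843441
[[ 9.5000e-01 -3.0000e-01 -9.0000e-02  4.1475e+02]
 [ 3.1000e-01  9.1000e-01  2.7000e-01 -2.3764e+02]
 [-0.0000e+00 -2.8000e-01  9.6000e-01  2.6430e+02]
 [ 0.0000e+00  0.0000e+00  0.0000e+00  1.0000e+00]]
(array([ 400.06985212, -189.90038472,  451.38355015]), np.float64(3.268910721745287))
t 2.5 yaw 107.57 shift [ 2.500e+00 -1.000e-01  1.173e+02] turn -0.008 q6 0.65 tilt [ 0.  0. -1.]
```

To row units: 30 mm / 750 = 0.04, 25 mm / 750 = 0.0333.

```bash
python3 nudge.py '[{"jaw": 60,"sx": 0.0027,"sz": 0.0333},{"jaw": 50,"sz": 0.04},{"jaw": 50,"sz": 0.04},{"jaw": 50,"sz": 0.0267},{"jaw": 50,"sz": 0.0107},{"jaw": 50,"sz": 0.0053},{"jaw": 50},{"jaw": 50}]'
python3 nudge.py '[{"jaw": 20},{"jaw": 15},{"jaw": 15},{"jaw": 15},{"jaw": 15},{"jaw": 15},{"jaw": 15}]' 40
```

```text
t: 3.17
eef_pos: [438.7, -305.8, 13.5]
ee_rot: [[-0.304, 0.953, 0.001], [0.953, 0.304, -0.001], [-0.001, 0.001, -1.0]]
wrist_force: [-0.5, 0.9, 0.2]
gripper_width: 50.0
gripper_force: 0.0
t: 3.75
eef_pos: [438.9, -305.9, 13.8]
ee_rot: [[-0.304, 0.953, 0.002], [0.953, 0.304, -0.002], [-0.002, 0.002, -1.0]]
wrist_force: [-0.9, 0.1, 6.3]
gripper_width: 22.6
gripper_force: 39.7
```

To row units: -30 mm / 750 = -0.04, -20 mm / 750 = -0.0267.

```bash
python3 nudge.py '[{"jaw": 15,"sz": -0.0133},{"jaw": 15,"sz": -0.0267},{"jaw": 15,"sz": -0.04},{"jaw": 15,"sz": -0.04},{"jaw": 15,"sz": -0.0133},{"jaw": 15}]'
python3 - <<'E'
from h import *
go([537,-4.7,110],170.3)
W=vision.capture("wrist");cv2.imwrite("pics/w2.png",W["pixels"])
E
```

```text
t: 4.25
eef_pos: [439.5, -306.4, 116.0]
ee_rot: [[-0.304, 0.953, 0.005], [0.953, 0.304, -0.004], [-0.005, 0.004, -1.0]]
wrist_force: [-0.2, -0.2, -0.2]
gripper_width: 22.6
gripper_force: 39.3
t 4.25 yaw 107.7 shift [257.8 184.6   5.5] turn -1.093 q6 0.65 tilt [ 0.005 -0.004 -1.   ]
```

View pics/w2.png

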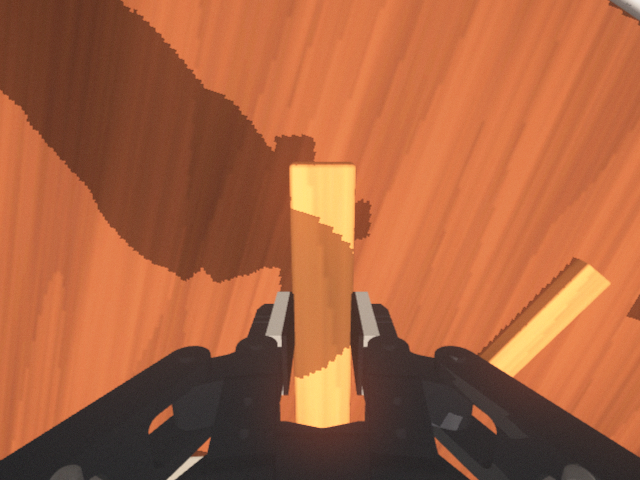

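The slat is held squarely, its far end at (322,163). Next is the carry to above the tower.

To row units: 28 mm / 750 = 0.0373, 20 mm / 750 = 0.0267.

```bash
python3 nudge.py '[{"jaw": 15,"sx": 0.0187,"sy": 0.0133},{"jaw": 15,"sx": 0.0373,"sy": 0.0267},{"jaw": 15,"sx": 0.0373,"sy": 0.0267},{"jaw": 15,"sx": 0.0373,"sy": 0.0267},{"jaw": 15,"sx": 0.0373,"sy": 0.0267},{"jaw": 15,"sx": 0.0373,"sy": 0.0267},{"jaw": 15,"sx": 0.0373,"sy": 0.0267},{"jaw": 15,"sx": 0.0373,"sy": 0.0267}]' >/dev/null
python3 nudge.py '[{"jaw": 15,"sx": 0.0373,"sy": 0.0267},{"jaw": 15,"sx": 0.0267,"sy": 0.0195},{"jaw": 15,"spin": -0.0318},{"jaw": 15,"spin": -0.0382},{"jaw": 15,"spin": -0.0382},{"jaw": 15,"spin": -0.0382},{"jaw": 15,"spin": -0.0382},{"jaw": 15,"spin": -0.0382}]' >/dev/null
python3 nudge.py '[{"jaw": 15,"spin": -0.0382},{"jaw": 15,"spin": -0.0382},{"jaw": 15,"spin": -0.0318},{"jaw": 15,"spin": -0.0169},{"jaw": 15},{"jaw": 15}]'
python3 - <<'E'
from h import *
go([537,-4.7,47.8],170.3)
W=vision.capture("wrist");cv2.imwrite("pics/w3.png",W["pixels"]); print(repr(W["extrinsics"]),W["fov_y"],W["cx"],W["cy"])
E
```

```text
t: 6.13
eef_pos: [534.3, -3.3, 110.7]
ee_rot: [[-0.985, 0.17, -0.003], [0.17, 0.985, 0.0], [0.003, -0.0, -1.0]]
wrist_force: [-0.0, -0.6, 1.5]
gripper_width: 22.5
gripper_force: 39.3
t 6.13 yaw 170.23 shift [-3.  -0.9 62.8] turn -0.001 q6 0.16 tilt [-0.003  0.    -1.   ]
array([[ 1.70736085e-01, -9.45694333e-01, -2.76606975e-01,
         4.62348828e+02],
       [ 9.85316693e-01,  1.63741334e-01,  4.83713869e-02,
         9.49397942e+00],
       [-4.52551494e-04, -2.80804211e-01,  9.59764966e-01,
         2.46482363e+02],
       [ 0.00000000e+00,  0.00000000e+00,  0.00000000e+00,
         1.00000000e+00]]) 64.58447163448135 322.0695214553955 242.1648750601795
```

View pics/w3.png

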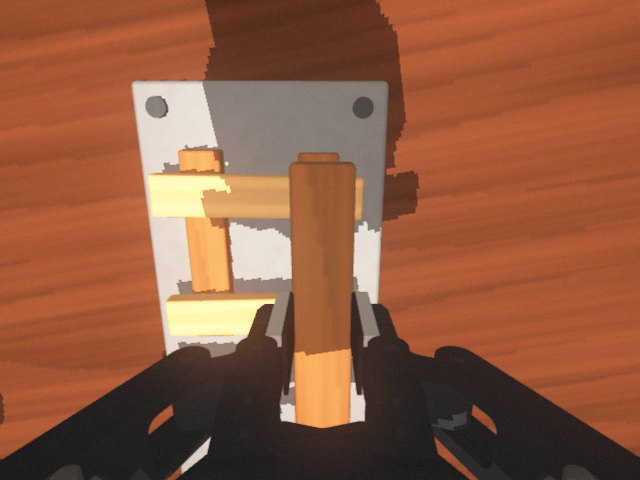

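The wrist view shows the held slat over low_left. Low slat near ends are at (201,151) and (319,153); the pale near slat runs from (151,195) to (362,199). I'll check these in world coordinates.

```bash
python3 - <<'E'
from h import *
W=vision.capture("wrist")
yaw=np.radians(-9.8);R=np.array([[np.cos(yaw),-np.sin(yaw)],[np.sin(yaw),np.cos(yaw)]]);o=np.array([529.3,-40])
for n,uv,z in(("lowR end",(201,151),22),("lowL end",(319,153.5),22),("near R end",(151,195),34),("near L end",(362.5,199),34),("far R end",(168,318),34),("bed cornL",(387,82),10),("bed cornR",(134,83),10),("held near end",(322.5,164),109)):
    X=plane(W,uv,z)[:2];print(n,X.round(1),(R.T@(X-o)).round(1))
E
```

```text
lowR end [461.5 -61.2] [-63.2 -32.5]
lowL end [474.5   5.5] [-61.7  35.5]
near R end [480.2 -91.5] [-39.6 -59.1]
near L end [502.8  25.6] [-37.3  60.1]
far R end [ 555.9 -103.8] [ 37.1 -58.3]
bed cornL [442.2  51. ] [-101.3   74.9]
bed cornR [417.7 -93.3] [-100.9  -71.5]
held near end [473.7   7.7] [-62.9  37.5]
```

To row units: 20 mm / 750 = 0.0267, 15 mm / 750 = 0.02.

```bash
python3 nudge.py '[{"jaw": 15,"sx": -0.004,"sy": -0.0011,"sz": 0.02},{"jaw": 15,"sz": 0.0267},{"jaw": 15,"sz": 0.02},{"jaw": 15,"sz": 0.0093},{"jaw": 15,"sz": 0.004},{"jaw": 15},{"jaw": 15}]'; python3 nudge.py '[{"jaw": 15,"sz": 0.0013},{"jaw": 15,"sz": 0.0013},{"jaw": 15}]'; python3 -c "
from h import *
go([537,-4.7,47.8],170.3)"
```

```text
t: 6.82
eef_pos: [538.5, -4.6, 52.9]
ee_rot: [[-0.986, 0.168, 0.001], [0.168, 0.986, -0.0], [-0.001, 0.0, -1.0]]
wrist_force: [-0.4, 0.3, -0.7]
gripper_width: 22.4
gripper_force: 39.3
t: 7.07
eef_pos: [538.4, -4.6, 50.8]
ee_rot: [[-0.986, 0.168, 0.001], [0.168, 0.986, -0.0], [-0.001, 0.0, -1.0]]
wrist_force: [0.7, 0.4, -0.1]
gripper_width: 22.7
gripper_force: 39.3
t 7.07 yaw 170.32 shift [ 1.4 -0.3  3. ] turn 0.0 q6 0.16 tilt [ 0.001 -0.    -1.   ]
```

To row units: 1.3 mm / 750 = 0.0017, 1 mm / 750 = 0.0013.

```bash
python3 nudge.py '[{"jaw": 15,"sx": 0.0017,"sz": 0.0013},{"jaw": 15,"sz": 0.0013},{"jaw": 15},{"jaw": 15}]'; python3 nudge.py '[{"jaw": 15,"sz": 0.0013},{"jaw": 15},{"jaw": 15}]'
```

```text
t: 7.4
eef_pos: [536.7, -4.4, 48.3]
ee_rot: [[-0.986, 0.168, -0.0], [0.168, 0.986, -0.0], [0.0, -0.0, -1.0]]
wrist_force: [0.9, -0.8, -0.6]
gripper_width: 22.6
gripper_force: 39.3
t: 7.65
eef_pos: [536.9, -4.3, 47.8]
ee_rot: [[-0.986, 0.168, 0.0], [0.168, 0.986, 0.0], [-0.0, 0.0, -1.0]]
wrist_force: [-1.3, -0.4, 5.4]
gripper_width: 22.7
gripper_force: 39.9
```

To row units: -30 mm / 750 = -0.04, -20 mm / 750 = -0.0267.

```bash
python3 nudge.py '[{"jaw": 40},{"jaw": 45},{"jaw": 45},{"jaw": 45},{"jaw": 45,"sz": -0.0133},{"jaw": 45,"sz": -0.0267},{"jaw": 45,"sz": -0.04},{"jaw": 45,"sz": -0.02}]'
python3 - <<'E'
from h import *
go([607,-326.3,120],72.5)
W=vision.capture("wrist");cv2.imwrite("pics/w4.png",W["pixels"])
E
```

```text
t: 8.32
eef_pos: [537.7, -4.4, 125.7]
ee_rot: [[-0.986, 0.168, 0.003], [0.168, 0.986, -0.0], [-0.003, 0.0, -1.0]]
wrist_force: [0.3, -0.7, 0.6]
gripper_width: 44.9
gripper_force: 0.0
t 8.32 yaw 170.33 shift [-122.4 -305.7    5.9] turn 1.707 q6 0.16 tilt [ 0.003 -0.    -1.   ]
```

View pics/w4.png

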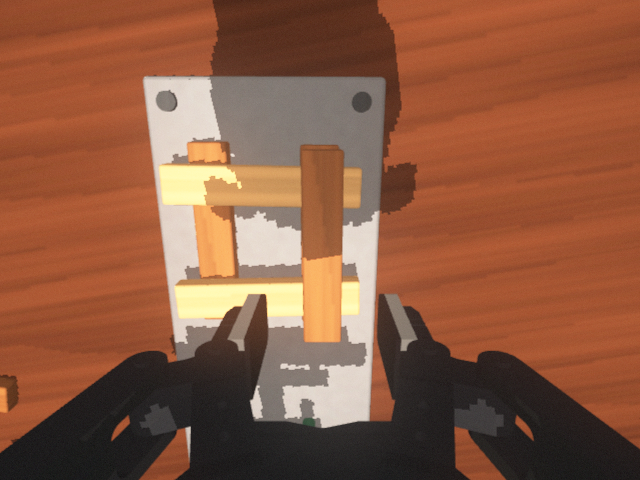

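Slat B lies squarely on both pale slats, above low_left, from (320,147) to (322,341). Next is slat A.

To row units: -34 mm / 750 = -0.0453, -17 mm / 750 = -0.0227.

```bash
python3 nudge.py '[{"jaw": 50,"sx": -0.0093,"sy": -0.0227},{"jaw": 50,"sx": -0.018,"sy": -0.0453},{"jaw": 50,"sx": -0.018,"sy": -0.0453},{"jaw": 50,"sx": -0.018,"sy": -0.0453},{"jaw": 50,"sx": -0.018,"sy": -0.0453},{"jaw": 50,"sx": -0.018,"sy": -0.0453},{"jaw": 50,"sx": -0.018,"sy": -0.0453},{"jaw": 50,"sx": -0.018,"sy": -0.0453}]' >/dev/null
python3 nudge.py '[{"jaw": 50,"sx": -0.018,"sy": -0.0453},{"jaw": 50,"sx": -0.0093,"sy": -0.0227},{"jaw": 50,"spin": 0.0318},{"jaw": 50,"spin": 0.0382},{"jaw": 50,"spin": 0.0382},{"jaw": 50,"spin": 0.0382},{"jaw": 50,"spin": 0.0382},{"jaw": 50,"spin": 0.0382}]' >/dev/null
python3 nudge.py '[{"jaw": 50,"spin": 0.0382},{"jaw": 50,"spin": 0.0382},{"jaw": 50,"spin": 0.0382},{"jaw": 50,"spin": 0.0382},{"jaw": 50,"spin": 0.0382},{"jaw": 50,"spin": 0.0382},{"jaw": 50,"spin": 0.0382},{"jaw": 50,"spin": 0.0382}]' >/dev/null
python3 nudge.py '[{"jaw": 50,"spin": 0.0159},{"jaw": 50},{"jaw": 50}]'
python3 - <<'E'
from h import *
W=vision.capture("wrist")
for q in blobs(W,(10,90,150),(30,255,255),(200,60,440,420),1500): print(q,axis(q[0]))
go([607,-326.3,13],72.5)
cv2.imwrite("pics/w5.png",W["pixels"])
E
```

```text
t: 10.62
eef_pos: [605.7, -326.5, 122.4]
ee_rot: [[0.302, 0.953, -0.0], [0.953, -0.302, 0.0], [-0.0, -0.0, -1.0]]
wrist_force: [0.9, 0.9, -0.3]
gripper_width: 49.9
gripper_force: 0.0
(((349.5, 239.5), (175.0, 359.0), 0.0), 30564.5) (array([349.5,  60. ], dtype=float32), array([349.5, 419. ], dtype=float32))
(((222.0, 126.0), (132.0, 44.0), 90.0), 2526.0) (array([222.,  60.], dtype=float32), array([222., 192.], dtype=float32))
t 10.67 yaw 72.45 shift [  0.6   1.2 109.4] turn -0.001 q6 1.38 tilt [-0.  0. -1.]
```

View pics/w5.png

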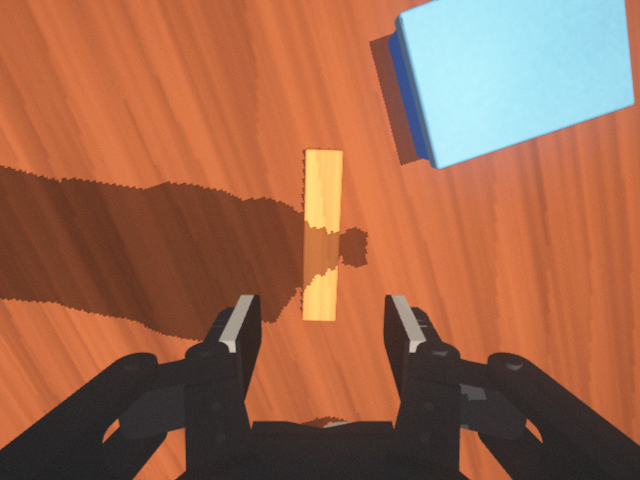

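Slat A spans from (324,149.5) to (319.5,320.5). The gift box is at upper right, clear of the fingers.

```bash
python3 - <<'E'
from h import *
W=vision.capture("wrist")
a=plane(W,(323.7,149.5),12);b=plane(W,(319.5,320.5),12);d=a-b
print((a+b)/2,np.linalg.norm(d),y:=np.degrees(np.arctan2(d[1],d[0])))
go([*((a+b)/2)[:2],13.5],y)
E
```

```text
[ 604.03101643 -325.41257747   12.        ] 119.77688384733334 71.00866883847347
t 10.72 yaw 72.43 shift [  0.5  -1.9 108.8] turn 0.025 q6 1.38 tilt [-0.  0. -1.]
```

To row units: 30 mm / 750 = 0.04, 20 mm / 750 = 0.0267, 0.025 rad / 3.1416 = 0.008.

```bash
python3 nudge.py '[{"jaw": 50,"sx": 0.0007,"sy": -0.0025,"sz": 0.02,"spin": 0.008},{"jaw": 50,"sz": 0.04},{"jaw": 50,"sz": 0.04},{"jaw": 50,"sz": 0.0267},{"jaw": 50,"sz": 0.0133},{"jaw": 50,"sz": 0.0047},{"jaw": 50},{"jaw": 50}]'
python3 nudge.py '[{"jaw": 20},{"jaw": 15},{"jaw": 15},{"jaw": 15},{"jaw": 15},{"jaw": 15},{"jaw": 15}]' 40
```

```text
t: 11.38
eef_pos: [604.8, -325.9, 15.2]
ee_rot: [[0.327, 0.945, 0.002], [0.945, -0.327, -0.001], [-0.0, 0.002, -1.0]]
wrist_force: [0.0, -0.1, -0.1]
gripper_width: 50.1
gripper_force: 0.0
t: 11.97
eef_pos: [605.0, -326.0, 15.7]
ee_rot: [[0.327, 0.945, 0.003], [0.945, -0.327, -0.002], [-0.001, 0.003, -1.0]]
wrist_force: [-0.4, -0.3, 7.1]
gripper_width: 21.8
gripper_force: 39.7
```

To row units: -30 mm / 750 = -0.04, -20 mm / 750 = -0.0267.

```bash
python3 nudge.py '[{"jaw": 15,"sz": -0.0133},{"jaw": 15,"sz": -0.0267},{"jaw": 15,"sz": -0.04},{"jaw": 15,"sz": -0.04},{"jaw": 15,"sz": -0.0133},{"jaw": 15}]'
python3 -c "
from h import *
go([523.4,-75,115],170.3)"
```

```text
t: 12.47
eef_pos: [605.7, -326.4, 118.2]
ee_rot: [[0.327, 0.945, 0.006], [0.945, -0.327, -0.003], [-0.001, 0.007, -1.0]]
wrist_force: [0.4, 0.1, -0.4]
gripper_width: 22.1
gripper_force: 39.3
t 12.47 yaw 70.92 shift [ 210.7 -160.     2. ] turn -1.734 q6 1.41 tilt [ 0.006 -0.003 -1.   ]
```

To row units: 27 mm / 750 = 0.036, 22 mm / 750 = 0.0293.

```bash
python3 nudge.py '[{"jaw": 15,"sx": 0.0173,"sy": -0.0133},{"jaw": 15,"sx": 0.036,"sy": -0.0273},{"jaw": 15,"sx": 0.036,"sy": -0.0273},{"jaw": 15,"sx": 0.036,"sy": -0.0273},{"jaw": 15,"sx": 0.036,"sy": -0.0273},{"jaw": 15,"sx": 0.036,"sy": -0.0273},{"jaw": 15,"sx": 0.036,"sy": -0.0273},{"jaw": 15,"sx": 0.0293,"sy": -0.022}]' >/dev/null
python3 nudge.py '[{"jaw": 15,"sx": 0.0183,"sy": -0.014},{"jaw": 15,"spin": -0.0318},{"jaw": 15,"spin": -0.0382},{"jaw": 15,"spin": -0.0382},{"jaw": 15,"spin": -0.0382},{"jaw": 15,"spin": -0.0382},{"jaw": 15,"spin": -0.0382},{"jaw": 15,"spin": -0.0382}]' >/dev/null
python3 nudge.py '[{"jaw": 15,"spin": -0.0382},{"jaw": 15,"spin": -0.0382},{"jaw": 15,"spin": -0.0382},{"jaw": 15,"spin": -0.0382},{"jaw": 15,"spin": -0.0382},{"jaw": 15,"spin": -0.0382},{"jaw": 15,"spin": -0.0382},{"jaw": 15,"spin": -0.0236}]'
python3 nudge.py '[{"jaw": 15},{"jaw": 15}]'
python3 - <<'E'
from h import *
go([523.4,-75,49.7],170.3)
W=vision.capture("wrist");cv2.imwrite("pics/w6.png",W["pixels"])
E
```

```text
t: 14.47
eef_pos: [520.7, -73.9, 112.1]
ee_rot: [[-0.987, 0.163, -0.003], [0.163, 0.987, 0.0], [0.003, -0.0, -1.0]]
wrist_force: [-0.7, -0.3, 0.0]
gripper_width: 22.3
gripper_force: 39.3
t: 14.63
eef_pos: [521.0, -74.0, 112.6]
ee_rot: [[-0.985, 0.171, -0.002], [0.171, 0.985, 0.0], [0.002, -0.0, -1.0]]
wrist_force: [-0.5, 0.7, -1.1]
gripper_width: 22.3
gripper_force: 39.3
t 14.63 yaw 170.14 shift [-2.7 -0.6 62.9] turn -0.003 q6 0.03 tilt [-0.002  0.    -1.   ]
```

View pics/w6.png

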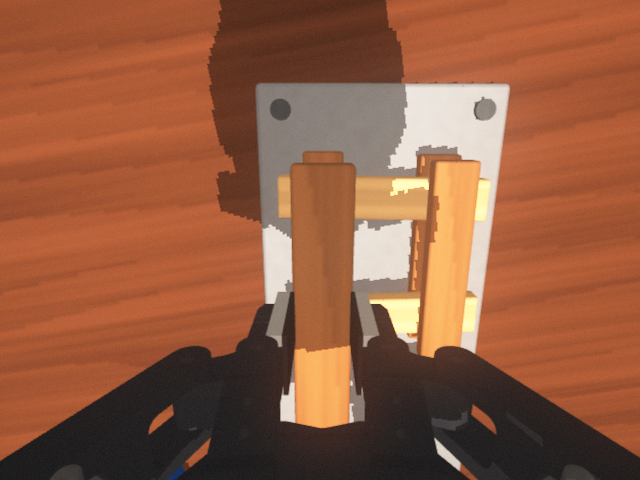

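Slat A is held squarely over low_right, and slat B lies parallel beside it. I'll lower it now.

To row units: 20 mm / 750 = 0.0267, -1.5 mm / 750 = -0.002.

```bash
python3 nudge.py '[{"jaw": 15,"sx": -0.002,"sy": -0.0007,"sz": 0.02},{"jaw": 15,"sz": 0.0267},{"jaw": 15,"sz": 0.02},{"jaw": 15,"sz": 0.0093},{"jaw": 15,"sz": 0.004},{"jaw": 15,"sz": 0.0013},{"jaw": 15},{"jaw": 15}]'; python3 nudge.py '[{"jaw": 15,"sz": 0.0013},{"jaw": 15},{"jaw": 15}]'; python3 -c "
from h import *
go([523.4,-75,49.7],170.3)"
```

```text
t: 15.35
eef_pos: [523.7, -74.9, 53.7]
ee_rot: [[-0.986, 0.169, 0.001], [0.169, 0.986, -0.0], [-0.001, 0.0, -1.0]]
wrist_force: [-0.2, 0.5, -0.0]
gripper_width: 22.3
gripper_force: 39.3
t: 15.6
eef_pos: [523.3, -74.8, 52.2]
ee_rot: [[-0.986, 0.169, 0.001], [0.169, 0.986, -0.0], [-0.001, 0.0, -1.0]]
wrist_force: [-0.2, 0.3, 0.6]
gripper_width: 22.6
gripper_force: 39.3
t 15.6 yaw 170.27 shift [-0.1 -0.2  2.5] turn -0.001 q6 0.03 tilt [ 0.001 -0.    -1.   ]
```

To row units: 1 mm / 750 = 0.0013.

```bash
python3 nudge.py '[{"jaw": 15,"sz": 0.0013},{"jaw": 15,"sz": 0.0013},{"jaw": 15},{"jaw": 15}]'; python3 nudge.py '[{"jaw": 15,"sz": 0.0009},{"jaw": 15},{"jaw": 15}]'
```

```text
t: 15.93
eef_pos: [523.0, -74.8, 49.7]
ee_rot: [[-0.986, 0.169, -0.0], [0.169, 0.986, 0.0], [0.0, -0.0, -1.0]]
wrist_force: [0.8, 0.1, -0.2]
gripper_width: 22.3
gripper_force: 39.3
t: 16.18
eef_pos: [523.1, -74.8, 49.6]
ee_rot: [[-0.986, 0.169, 0.0], [0.169, 0.986, -0.0], [-0.0, 0.0, -1.0]]
wrist_force: [-1.3, 0.1, 5.6]
gripper_width: 22.3
gripper_force: 39.9
```

To row units: -30 mm / 750 = -0.04, -20 mm / 750 = -0.0267.

```bash
python3 nudge.py '[{"jaw": 40},{"jaw": 42},{"jaw": 42},{"jaw": 42},{"jaw": 42,"sz": -0.0133},{"jaw": 42,"sz": -0.0267},{"jaw": 42,"sz": -0.04},{"jaw": 42,"sz": -0.02}]'
python3 - <<'E'
from h import *
go([523,-75,316],170.2)
W=vision.capture("wrist");cv2.imwrite("pics/w7.png",W["pixels"])
E
```

```text
t: 16.85
eef_pos: [523.9, -74.9, 127.5]
ee_rot: [[-0.986, 0.169, 0.003], [0.169, 0.986, -0.0], [-0.003, 0.0, -1.0]]
wrist_force: [0.0, 0.3, 0.6]
gripper_width: 41.9
gripper_force: 0.0
t 16.85 yaw 170.27 shift [   0.4   -0.2 -188.5] turn 0.001 q6 0.03 tilt [ 0.003 -0.    -1.   ]
```

View pics/w7.png

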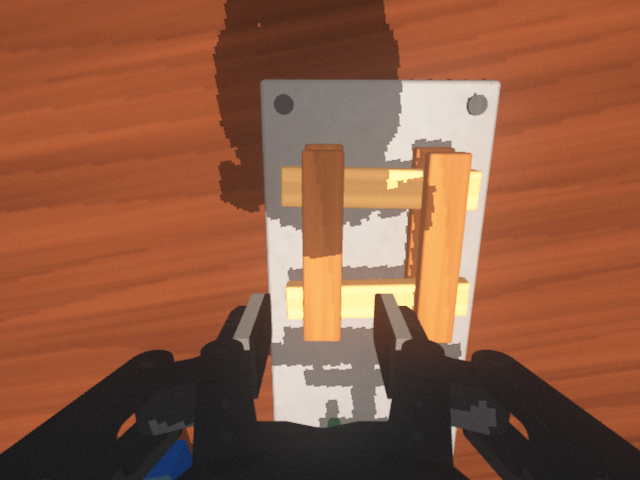

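Both new slats lie flat and parallel, A from (323,150) to (322,341) and B from (447,156) to (438,342). I'll check these numerically and move up and right.

To row units: -35 mm / 750 = -0.0467, -30 mm / 750 = -0.04.

```bash
python3 - <<'E'
from h import *
W=vision.capture("wrist")
yaw=np.radians(-9.8);R=np.array([[np.cos(yaw),-np.sin(yaw)],[np.sin(yaw),np.cos(yaw)]]);o=np.array([529.3,-39.5])
for u,v in(((323,150),(322,341)),((447,156),(438,342))):
    a,b=[R.T@(plane(W,q,46)[:2]-o) for q in(u,v)];print(a.round(1),b.round(1),((a+b)/2).round(1))
E
python3 nudge.py '[{"jaw": 42,"sz": -0.02},{"jaw": 42,"sz": -0.04},{"jaw": 42,"sz": -0.0467},{"jaw": 42,"sz": -0.0467},{"jaw": 42,"sz": -0.0467},{"jaw": 42,"sz": -0.0333},{"jaw": 42,"sz": -0.018},{"jaw": 42}]'
python3 nudge.py '[{"jaw": 60,"sy": -0.02},{"jaw": 60,"sy": -0.04},{"jaw": 70,"sy": -0.04},{"jaw": 70,"sy": -0.0253},{"jaw": 70,"spin": 0.0318},{"jaw": 70,"spin": 0.0382},{"jaw": 70,"spin": 0.0382},{"jaw": 70,"spin": 0.0382}]' >/dev/null
python3 nudge.py '[{"jaw": 70,"spin": 0.0382},{"jaw": 70,"spin": 0.0382},{"jaw": 70,"spin": 0.0382},{"jaw": 70,"spin": 0.0382},{"jaw": 70,"spin": 0.0382},{"jaw": 70,"spin": 0.0382},{"jaw": 70,"spin": 0.0382},{"jaw": 70,"spin": 0.0382}]'
python3 nudge.py '[{"jaw": 70,"spin": 0.0382},{"jaw": 70,"spin": 0.0095},{"jaw": 70},{"jaw": 70}]' >/dev/null
python3 -c "
from h import *
go([653,-193,316],80.2)"
```

```text
[-60. -35.] [ 61.7 -35.5] [  0.8 -35.3]
[-56.7  34.9] [62.4 40.4] [ 2.9 37.7]
t: 17.62
eef_pos: [524.0, -74.9, 315.5]
ee_rot: [[-0.986, 0.169, 0.005], [0.169, 0.986, -0.001], [-0.005, 0.0, -1.0]]
wrist_force: [-0.6, 0.5, 0.7]
gripper_width: 42.3
gripper_force: 0.0
t: 18.95
eef_pos: [506.8, -167.3, 310.5]
ee_rot: [[0.025, 1.0, -0.003], [1.0, -0.025, 0.001], [0.001, -0.003, -1.0]]
wrist_force: [-0.6, 1.1, -0.0]
gripper_width: 69.7
gripper_force: 0.0
t 19.28 yaw 80.39 shift [ -0.9 148.4  -5.3] turn 0.003 q6 1.42 tilt [-0.002  0.001 -1.   ]
```

To row units: 25 mm / 750 = 0.0333, 22 mm / 750 = 0.0293.

```bash
python3 nudge.py '[{"jaw": 70,"sy": 0.016,"sz": -0.0013},{"jaw": 70,"sy": 0.0333,"sz": -0.0013},{"jaw": 70,"sy": 0.0333,"sz": -0.0013},{"jaw": 70,"sy": 0.0333,"sz": -0.0013},{"jaw": 70,"sy": 0.0333,"sz": -0.0013},{"jaw": 70,"sy": 0.0293},{"jaw": 70,"sy": 0.0187},{"jaw": 70}]'
python3 - <<'E'
from h import *
go([667.6,-110.4,316],80.2)
S=vision.capture("scene");cv2.imwrite("pics/s2.png",cv2.resize(S["pixels"][100:360,180:440],None,fx=2.3,fy=2.3))
print(status.sense()["qpos"])
E
```

```text
t: 19.95
eef_pos: [655.2, -192.6, 314.3]
ee_rot: [[0.167, 0.986, -0.003], [0.986, -0.167, 0.001], [0.001, -0.003, -1.0]]
wrist_force: [0.5, 0.1, -0.1]
gripper_width: 69.9
gripper_force: 0.0
t 19.95 yaw 80.4 shift [83.1 -1.5 -1.7] turn 0.004 q6 1.45 tilt [-0.003  0.001 -1.   ]
[-2.86148258e-01  4.80057478e-01  6.06357931e-01  1.70016228e+00
 -4.97254183e-05  1.45247648e+00]
```

View pics/s2.png

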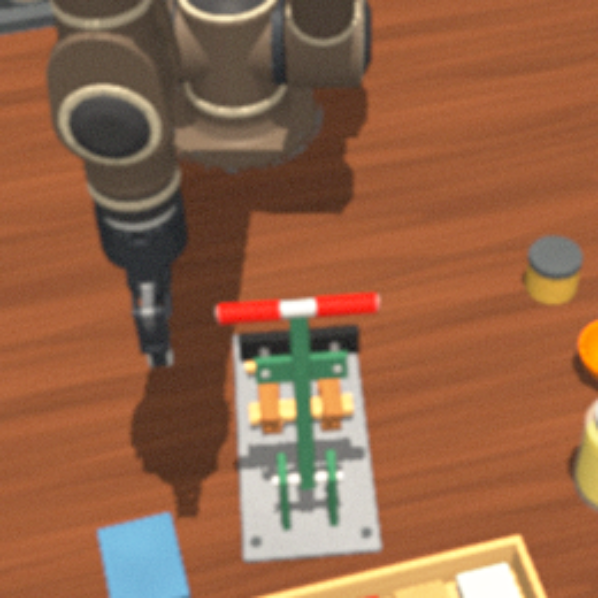

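The scene crop shows the tower finished and the gripper to the left of the handle at the handle's height. I'll slide onto the right grip and close.

The rows are not in the units I measure in: shifts go in shares of 750 mm and turns go in shares of 180 degrees. I convert before sending: 20 mm / 750 = 0.0267, -1.5 mm / 750 = -0.002.

```bash
python3 nudge.py '[{"jaw": 70,"sx": 0.0133,"sy": -0.002,"sz": -0.0013},{"jaw": 70,"sx": 0.0267},{"jaw": 70,"sx": 0.0267},{"jaw": 70,"sx": 0.0267},{"jaw": 70,"sx": 0.0133},{"jaw": 70,"sx": 0.004},{"jaw": 70}]'
python3 nudge.py '[{"jaw": 30},{"jaw": 10},{"jaw": 10},{"jaw": 10},{"jaw": 10},{"jaw": 10},{"jaw": 10},{"jaw": 10}]' 40
python3 -c "
from h import *
go([667.6,-110.4,316],80.2)"
```

```text
t: 20.58
eef_pos: [665.0, -109.3, 319.3]
ee_rot: [[0.167, 0.986, 0.001], [0.986, -0.167, -0.0], [-0.0, 0.001, -1.0]]
wrist_force: [0.7, 0.2, -0.9]
gripper_width: 69.8
gripper_force: 0.0
t: 21.25
eef_pos: [665.7, -111.1, 318.7]
ee_rot: [[0.169, 0.986, 0.0], [0.986, -0.169, -0.001], [-0.001, 0.001, -1.0]]
wrist_force: [0.6, -3.8, 1.5]
gripper_width: 18.6
gripper_force: 39.3
t 21.25 yaw 80.28 shift [1.  1.8 2.7] turn 0.001 q6 1.58 tilt [ 0.    -0.001 -1.   ]
```

To row units: -10.7 mm / 750 = -0.0143, -10.1 mm / 750 = -0.0135.

```bash
python3 nudge.py '[{"jaw": 10,"sy": -0.0067,"sz": 0.0007},{"jaw": 10,"sy": -0.0107,"sz": 0.0013},{"jaw": 10,"sy": -0.0115,"sz": 0.0017},{"jaw": 10,"sy": -0.0141,"sz": 0.0031},{"jaw": 10,"sy": -0.0143,"sz": 0.0032},{"jaw": 10,"sy": -0.0139,"sz": 0.0044},{"jaw": 10,"sy": -0.0139,"sz": 0.0044},{"jaw": 10,"sy": -0.0135,"sz": 0.0055}]'
python3 nudge.py '[{"jaw": 10,"sy": -0.0135,"sz": 0.0056},{"jaw": 10,"sy": -0.0129,"sz": 0.0067},{"jaw": 10,"sy": -0.0128,"sz": 0.0068},{"jaw": 10,"sy": -0.0123,"sz": 0.0077},{"jaw": 10,"sy": -0.0123,"sz": 0.0079},{"jaw": 10,"sy": -0.0116,"sz": 0.0088},{"jaw": 10,"sy": -0.0115,"sz": 0.0089},{"jaw": 10}]'
python3 -c "
from h import *
s=status.sense();d=s['eef_pos']-np.array([665.7,-111.1,318.7]);R=s['ee_rot'];print((R.T@d).round(1),'expected y -121.6.. wait -138.9 z 57.5')"
```

```text
t: 21.92
eef_pos: [593.0, -98.2, 300.9]
ee_rot: [[0.168, 0.986, 0.003], [0.986, -0.168, -0.001], [-0.001, 0.003, -1.0]]
wrist_force: [-2.6, -2.1, 12.5]
gripper_width: 18.6
gripper_force: 41.7
t: 22.58
eef_pos: [527.4, -86.6, 260.7]
ee_rot: [[0.168, 0.986, -0.0], [0.986, -0.168, 0.0], [0.0, -0.0, -1.0]]
wrist_force: [2.2, -2.3, 1.6]
gripper_width: 18.9
gripper_force: 41.4
[   0.9 -140.4   58.1] expected y -121.6.. wait -138.9 z 57.5
```

To row units: 9.2 mm / 750 = 0.0123, 8.7 mm / 750 = 0.0116.

```bash
python3 nudge.py '[{"jaw": 10,"sy": -0.0108,"sz": 0.0097},{"jaw": 10,"sy": -0.0107,"sz": 0.0099},{"jaw": 10,"sy": -0.0099,"sz": 0.0107},{"jaw": 10,"sy": -0.0097,"sz": 0.0108},{"jaw": 10,"sy": -0.0089,"sz": 0.0115},{"jaw": 10,"sy": -0.0088,"sz": 0.0116},{"jaw": 10,"sy": -0.0079,"sz": 0.0123},{"jaw": 10,"sy": -0.0077,"sz": 0.0123}]'
python3 nudge.py '[{"jaw": 10,"sy": -0.0068,"sz": 0.0128},{"jaw": 10,"sy": -0.0067,"sz": 0.0129},{"jaw": 10,"sy": -0.0056,"sz": 0.0135},{"jaw": 10,"sy": -0.0055,"sz": 0.0135},{"jaw": 10,"sy": -0.0044,"sz": 0.0139},{"jaw": 10,"sy": -0.0044,"sz": 0.0139},{"jaw": 10},{"jaw": 10}]'
python3 -c "
from h import *
s=status.sense();d=s['eef_pos']-np.array([665.7,-111.1,318.7]);R=s['ee_rot'];print((R.T@d).round(1),'expected -219.7, 184.3')"
```

```text
t: 23.25
eef_pos: [474.8, -77.3, 195.3]
ee_rot: [[0.168, 0.986, 0.003], [0.986, -0.168, 0.0], [0.001, 0.003, -1.0]]
wrist_force: [4.4, -2.0, 1.3]
gripper_width: 18.7
gripper_force: 42.7
t: 23.92
eef_pos: [450.4, -73.1, 134.7]
ee_rot: [[0.168, 0.986, 0.002], [0.986, -0.168, 0.001], [0.001, 0.002, -1.0]]
wrist_force: [4.7, -1.1, 0.9]
gripper_width: 18.7
gripper_force: 44.9
[   1.1 -219.1  183.5] expected -219.7, 184.3
```

To row units: 10.8 mm / 750 = 0.0144, 10.7 mm / 750 = 0.0143.

```bash
python3 nudge.py '[{"jaw": 10,"sy": -0.0032,"sz": 0.0141},{"jaw": 10,"sy": -0.0031,"sz": 0.0143},{"jaw": 10,"sy": -0.002,"sz": 0.0144},{"jaw": 10,"sy": -0.0019,"sz": 0.0144},{"jaw": 10,"sy": -0.0007,"sz": 0.0093},{"jaw": 10,"sy": -0.0004,"sz": 0.0067},{"jaw": 10,"sy": -0.0001,"sz": 0.004},{"jaw": 10}]'
python3 nudge.py '[{"jaw": 10,"sz": 0.004},{"jaw": 10,"sz": 0.0027},{"jaw": 10,"sz": 0.0024},{"jaw": 10},{"jaw": 10},{"jaw": 10}]'
python3 - <<'E'
from h import *
s=status.sense();d=s['eef_pos']-np.array([665.7,-111.1,318.7]);R=s['ee_rot'];print((R.T@d).round(1),'expected -228, 249')
T=vision.capture("top");S=vision.capture("scene")
im=np.hstack([cv2.resize(T["pixels"][170:340,290:400],(388,600)),cv2.resize(S["pixels"][200:350,240:343],(412,600))]);cv2.imwrite("pics/e.png",im)
def big(c,roi): return [(q[0][0],q[0][1],q[1]) for q in blobs(c,(0,180,100),(6,255,255),roi,20)]
print(big(T,(290,220,400,350)),big(S,(240,180,360,290)))
g=np.array([529.3,-39.5,0]);y=np.radians(-9.8)
W=lambda x,yy,z:g+[x*np.cos(y)-yy*np.sin(y),x*np.sin(y)+yy*np.cos(y),z]
for z in(80,90):print(z,[proj(c,W(-80,45,z)).round(1) for c in(T,S)])
E
```

```text
t: 24.58
eef_pos: [441.4, -71.6, 75.8]
ee_rot: [[0.168, 0.986, 0.001], [0.986, -0.168, 0.001], [0.001, 0.001, -1.0]]
wrist_force: [5.4, 2.5, 4.7]
gripper_width: 18.7
gripper_force: 46.9
t: 25.08
eef_pos: [441.2, -71.6, 69.7]
ee_rot: [[0.168, 0.986, 0.001], [0.986, -0.168, 0.001], [0.001, 0.001, -1.0]]
wrist_force: [3.1, 1.8, 6.0]
gripper_width: 18.8
gripper_force: 47.4
[   1.  -228.2  248.7] expected -228, 249
[((313.3461608886719, 294.76922607421875), (22.553354263305664, 7.2562971115112305), 132.0)] [((281.6177062988281, 232.47059631347656), (7.518604278564453, 4.365641117095947), 23.5), ((296.6486511230469, 231.39187622070312), (8.219949722290039, 5.753964424133301), 31.0), ((323.5443115234375, 229.16375732421875), (7.7162041664123535, 20.62088966369629), 128.0)]
80 [array([313.5, 294.3]), array([323.2, 229.6])]
90 [array([313.4, 294. ]), array([323.1, 227.2])]
```

View pics/e.png

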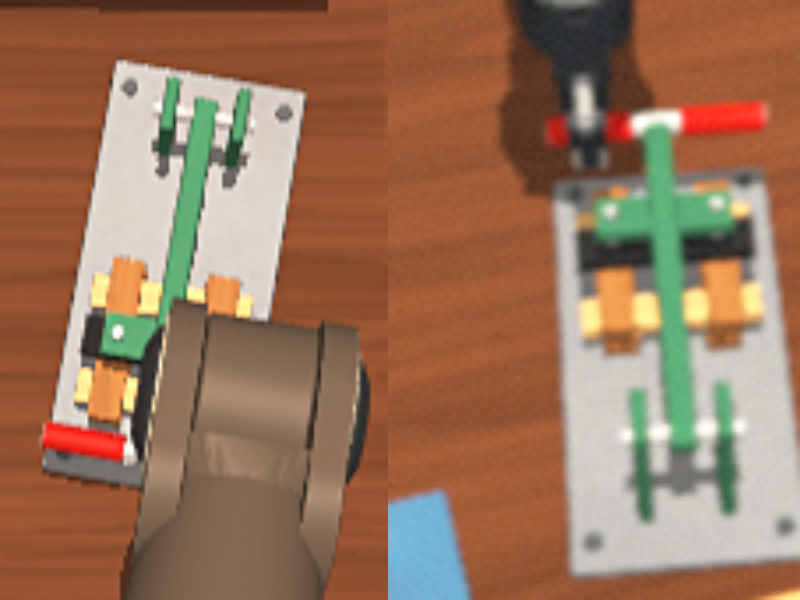

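The handle lies at the level place (seen at (323.5,229.2) against a predicted (323.2,229.6)). The bar bears across both slats and the wrist force is about 6 N, so I'm handing in.

```bash
python3 nudge.py '[{"jaw": 10},{"jaw": 10},{"jaw": 10}]'; python3 -c "
from cell import r, vision, status, ticket
print(ticket.job_done())"
```

```text
t: 25.43
eef_pos: [441.2, -71.6, 69.7]
ee_rot: [[0.168, 0.986, 0.001], [0.986, -0.168, 0.001], [0.001, 0.001, -1.0]]
wrist_force: [4.0, 2.4, 4.7]
gripper_width: 18.2
gripper_force: 47.4
the job is handed in; nothing more can be done
None
```

I placed both slats flat as the third layer and handed the job in at about 25 s, with the gripper still holding the red handle and the press arm level on them; no verdict was returned.

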